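Dispense one heat sink and lock the slide

ROBOT

A 7-joint arm with a two-finger parallel gripper is mounted at the origin on the work surface. World frame = base frame: x ahead of the robot, y to its left, z up, the work surface at z = 0. Lengths are in m, angles in rad, forces in N, time in s.
With the tool pointing down it reaches from about 0.425 to 0.925 m from the base axis. Payload 6.8 kg.
Tool frame: the origin (TCP) lies at the very end of the fingers, on their centre line; the grasp point (between the pads) lies bot.grip_depth behind it (bot.grip_depth is the distance from the TCP to the grasp point, in m); z points along the fingers, y is the line along which they close (so a half turn about z gives the same grasp; the last joint's range is limited). The gripper opens to 85 mm and grips with 20 to 120 N. Pads are 22 mm wide; open, the fingers measure 114 mm over their backs; the gripper's body (76 mm by 85 mm) begins 54 mm behind the grasp point. The pads swing forward as they close: fully open they stand 13 mm farther back than shut.
Start: joints at [-1.283, 0.477, 0.022, 1.555, -0.011, 1.109, -0.083], TCP at [0.26, 0.623, 0.231] pointing down, gripper open.
Joint ranges: [-2.96, 2.96], [-0.34, 2.1], [-1.41, 1.46], [0.24, 2.44], [-1.37, 4.51], [0.17, 1.92], [-2.96, 2.96]. Speed limits (rad/s): [2.39, 2.39, 3.14, 3.14, 3.14, 3.14, 3.14].

INTERFACE

Orientations are given as a unit quaternion [w, x, y, z].
In Python, from station import bot gives the robot as it stands.
- The arm moves only by the tool send_rows, never from a script. Its arguments are lists of equal length, an entry for each row: "slide": the shift along the tool's x, y, z in mm, a list of three; "roll": the turn about the tool's z in degrees; "claw": the opening, from 0 (shut) to 1 (fully open). A call has exactly 8 rows; each row is the pose to reach, as a shift and turn from the pose commanded when the call began, along the tool's axes at that moment; what a row does not reach only later rows make up. A row lasts 1/12 s, in which the tool goes at most 41.7 mm and 7.16 degrees, less where a joint would pass 70% of its speed; a pose out of reach is approached as far as the arm can. A call with a gripper value outside its range is refused whole. The fingers move at their own pace and stop on an object; "force" is the grip in N (left out, the last holds). Time passes only in rows, so rows that repeat a pose let the fingers close, or fill a call up. It gives the time, the measured TCP pose, the force, the opening and the grip force at its end, in the units of the state.
- bot.get_obs(): the state, without advancing time (a new reading comes with each control period).
- bot.read_camera(name): name is "scene" or "top" or "wrist"; returns the picture (480x640x3 uint8, red, green, blue); there is no depth.
- bot.camera_model(name): a dict with "camera_matrix" (3x3 intrinsics, pixels), "camera_from_world" (4x4, takes a point from world to camera coordinates). Camera axes: x right, y down, z forward; pixel columns grow to the right and rows downward; lengths in m; the calibration is good to about 2 mm. A picture is of the moment at which its call begins: read the wrist's pose just before it. camera_model takes no time and is no camera call; for the wrist camera it gives the pose at the moment of the call.
- bot.hand_in(): hands the job in; it is judged then, once.
The state is a dict: "t": time; "q": joint angles; "joint_vel": joint speeds; "joint_torque": joint torques, N m; "eef_pos": TCP position; "tool_rot": TCP orientation; "contact_force": force on the tool from outside, world axes, zero at the start; "torque": the same for the moment, N m; "gripper_width": opening from 0.0 (shut) to 1.0 (fully open); "grasp_force": force on a finger pad.
Only numpy, scipy, OpenCV 4.12 (cv2) and the standard library are available. Lean on these libraries where they do the work, as an engineer would, in place of code of your own. Each camera call takes 0.05 s, during which the arm holds its last target. There are 200 camera calls.

TASK

Push the sprung slide of the dispenser that holds the finned heat sinks all the way in to its stop, so that one heat sink comes out onto its tray, and let the slide spring fully back. Then take the locking pin from its block and drop it fully home, up to its flange, through the eye beside that slide's push plate. Leave the other dispenser's slide alone.

Things in the scene. Friction and masses are not known exactly. Their poses are not given: they have to be found in the camera images.
- fin_dispenser: Dispenser of FINNED heat sinks. Grey plinth 335 x 84 mm, deck 30 mm high, fixed to the table; on it an open magazine of four steel posts (top at 112 mm) with three stacked parts. Origin: on the table under the magazine's centre; parts are pushed out along +x, z up. Sprung slide at x -152 to -48 mm, outfeed tray at x 41 to 159 mm. A lug with a 17 mm hole (z 22 to 30) lies under the slide's eye.
- box_dispenser: Dispenser of smooth plain cases of the same size. Grey plinth 335 x 84 mm, deck 30 mm high, fixed to the table; on it an open magazine of four steel posts (top at 112 mm) with three stacked parts. Origin: on the table under the magazine's centre; parts are pushed out along +x, z up. Sprung slide at x -152 to -48 mm, outfeed tray at x 41 to 159 mm. 
- fin_dispenser_slide (a joint): Travel of the heat-sink dispenser's slide along the dispenser's +x, in m: 0 fully back (spring-held), 0.090 pushed to its stop. The spring resists with 3 N at the start and 8 N at the stop and brings the slide back when let go.
- box_dispenser_slide (a joint): The same for the slide of the dispenser of plain cases.
- fin_dispenser_paddle (a point): Centre of the rear face (the face to push, facing the dispenser's -x) of the upright steel push plate on the heat-sink slide, 85 mm above the table. Plate 56 mm wide (y), 10 mm thick, from 50 to 105 mm high; moves with the slide. Axes as the dispenser.
- fin_dispenser_eye (a point): Centre of the mouth (top face, 58 mm above the table) of the 17 mm through hole in the eye of the heat-sink slide: a 36 mm square, 8 mm thick plate beside the push plate, centred 70 mm to its +y side. Moves with the slide.
- heatsink1: Lowest of the three heat sinks: aluminium, 70 (x) x 60 (y) x 25 mm, lengthwise fins upward, about 0.12 kg. Origin: centre of its underside.
- heatsink2: The middle heat sink, as heatsink1, starts 25 mm higher.
- heatsink3: The top heat sink, as heatsink1, starts 50 mm higher.
- pin: Upright locking pin: steel shaft 10 mm across, 52 mm long; above it a flange 30 mm across, 4 mm thick; on top a black round grip 24 mm across, 26 mm high; 0.06 kg. Origin: lower end of the shaft, z towards the grip. Starts in the pin block with its flange on the block's top, its grip 64 to 90 mm above the table.
- pin_block: Black block 60 x 60 x 60 mm fixed to the table, with a vertical 13 mm through hole in its middle in which the pin is parked. Origin: centre of its underside.
Things that resemble listed ones, but are neither listed nor needed, are in the scene too. There is more than one size of the pin; the one meant has the size given above. Leave any turquoise look-alike of the heatsink2 alone.

How it is judged:
By the outcome, as a careful person would: the job done as asked, in the order asked, and still so for the second after the job is handed in, with the robot touching nothing.
It also fails if it takes over 64 s, if anything falls off the work surface, if the arm or the gripper's body presses on something with over 40 N, if the wrist force passes 120 N, or if a joint passes its speed limit or range.

## Working session

There is one attempt and no reset: what is moved stays moved. The work goes in short steps, Python scripts to look and compute and a tool call to move; the robot and the scene stay as the last step left them, time stands still between calls to the robot, and variables do not carry over. Pictures are saved under pics/ and viewed, at most 10 in all, crops included, and the job is handed in when it is done.

Besides the shell and the picture viewer there is one more tool, called after "Request:" in YAML: its name, and indented under it one key for each argument. send_rows: Moves the arm, as the interface text tells. Its arguments: {"type":"object","properties":{"slide":{"type":"array","items":{"type":"array","items":{"type":"number"}}},"roll":{"type":"array","items":{"type":"number"}},"claw":{"type":"array","items":{"type":"number"}},"force":{"type":"number"}},"required":["slide","roll","claw"]}

```bash
mkdir -p pics; ls; cat > h.py <<'E'
import numpy as np,cv2,json
from station import bot
def snap(n,f):
    m=bot.camera_model(n); im=bot.read_camera(n)
    cv2.imwrite(f'pics/{f}.png',im[:,:,::-1]); np.savez(f'pics/{f}.npz',K=m['camera_matrix'],T=m['camera_from_world']); return im
def ray(f,px):
    d=np.load(f'pics/{f}.npz');K,T=d['K'],d['T'];R=T[:3,:3];c=-R.T@T[:3,3]
    v=R.T@np.linalg.inv(K)@np.array([px[0],px[1],1.]);return c,v/np.linalg.norm(v)
def onz(f,px,z):
    c,v=ray(f,px);return c+v*(z-c[2])/v[2]
def tri(l):
    A=0;b=0
    for f,px in l:
        c,v=ray(f,px);P=np.eye(3)-np.outer(v,v);A=A+P;b=b+P@c
    x=np.linalg.solve(A,b);return x,[np.linalg.norm((np.eye(3)-np.outer(ray(f,p)[1],ray(f,p)[1]))@(x-ray(f,p)[0])) for f,p in l]
def proj(f,X):
    d=np.load(f'pics/{f}.npz');p=d['K']@(d['T'][:3,:3]@X+d['T'][:3,3]);return p[:2]/p[2]
E
python3 - <<'E'
from h import *
for n in('top','scene','wrist'):snap(n,n+'0')
o=bot.get_obs();print(o['eef_pos'],o['tool_rot'],bot.grip_depth,o['t'])
cv2.imwrite('pics/ts.png',np.vstack([cv2.imread('pics/top0.png'),cv2.imread('pics/scene0.png')])[:, :]) 
E
```

```text
pics
[0.26011688 0.62240014 0.23055763] [-7.19713758e-05  1.96609406e-01  9.80481652e-01 -6.82426490e-04] 0.0187 0.15
```

View pics/top0.png

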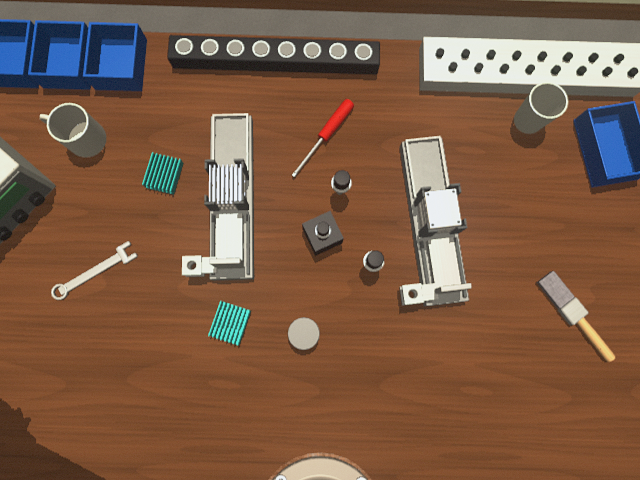

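View pics/scene0.png

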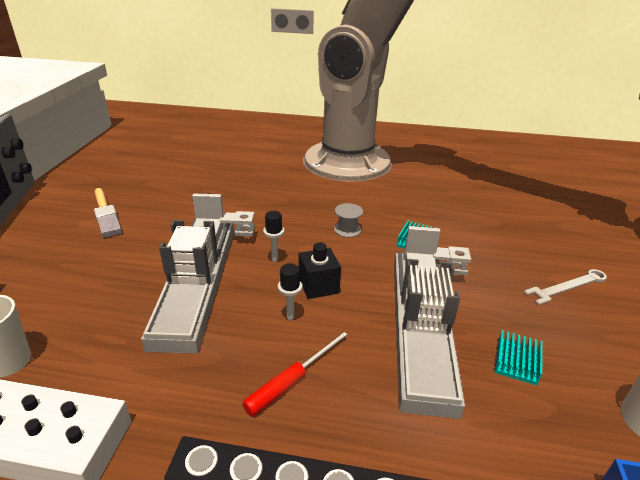

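The top view shows two dispensers. The finned stack is on the left, with its magazine at (228,186) and its eye at (192,265). The white plain cases are on the right, with the magazine at (442,210). There are three pin candidates: in the block at (322,231), and loose at (341,182) and (373,261). By the description it is the one in the black block. I'll confirm that in an enlarged crop.

```bash
python3 - <<'E'
from h import *
t=cv2.imread('pics/top0.png');s=cv2.imread('pics/scene0.png')
r=lambda im,x,y,w,h:cv2.resize(im[y:y+h,x:x+w],(400,300),interpolation=cv2.INTER_CUBIC)
cv2.imwrite('pics/c1.png',np.vstack([np.hstack([r(t,170,215,100,75),r(t,290,170,100,100*3//4+0)]),np.hstack([r(s,390,220,100,75),r(s,240,205,120,120)])]))
for p in[(232,278),(192,265),(228,186),(322,231)]:print(onz('top0',p,.08))
E
```

```text
[0.44032587 0.17508562 0.08      ]
[0.46244771 0.25016026 0.08      ]
[0.61508806 0.19220798 0.08      ]
[0.53288955 0.0115681  0.08      ]
```

View pics/c1.png

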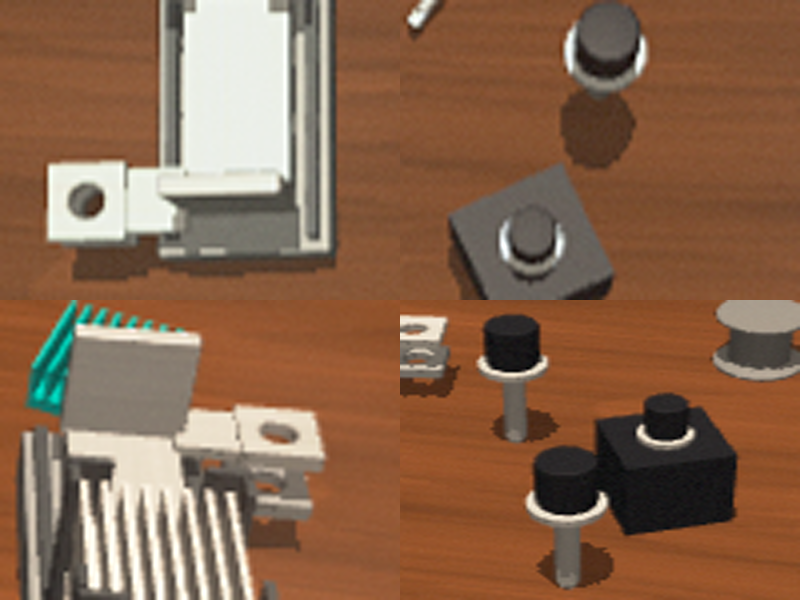

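The crop confirms it. The pin in the block at (322,231) has a grip about 22 mm and a flange about 31 mm across, scaled against the 60 mm block. The two loose pins are clearly bigger. The eye hole is at (191.5,265) in the top view and (460,253) in the scene view. Next I measure the dispenser axis and the coarse positions.

```bash
python3 - <<'E'
from h import *
t=cv2.imread('pics/top0.png')
hsv=cv2.cvtColor(t,cv2.COLOR_BGR2HSV)
m=((hsv[:,:,1]<60)&(hsv[:,:,2]>90)).astype(np.uint8)*255
m=cv2.morphologyEx(m,cv2.MORPH_CLOSE,np.ones((5,5)))
n,l,st,c=cv2.connectedComponentsWithStats(m)
i=l[130,230];print(st[i])
for ya,yb in((118,155),(215,245),(118,245)):
  for side in(0,1):
    P=[]
    for y in range(ya,yb):
        if 155<y<215:continue
        xs=np.where(l[y]==i)[0]
        P.append(onz('top0',((xs.min()-.5) if side==0 else xs.max()+.5,y),.03)[:2])
    P=np.array(P);k=np.polyfit(P[:,0],P[:,1],1);print(ya,yb,side,np.degrees(np.arctan(k[0])),np.polyval(k,.6),np.abs(P[:,1]-np.polyval(k,P[:,0])).max())
ys=np.where((l==i).any(1))[0]
print('far end',onz('top0',(231,ys.min()),.03))
print('eye',tri([('top0',(191.5,265.2)),('scene0',(460,253.3))]),onz('top0',(191.5,265.2),.058))
print('paddle top rear edge',onz('top0',(210.5,264),.105),onz('top0',(240.2,262.5),.105))
print('pin top',onz('top0',(323,227),.09), 'flange',onz('top0',(323,230),.064))
E
```

```text
[ 182  113   71  167 7536]
118 155 0 2.6899946101978776 0.23641905018290282 0.0013299670974371292
118 155 1 2.746618067795879 0.15275369874846445 5.551115123125783e-17
215 245 0 3.5515970623571973 0.23622487828439842 8.326672684688674e-17
215 245 1 2.7274286175371896 0.15076537931019554 8.326672684688674e-17
118 245 0 3.0199476360735997 0.2356771480201093 0.0014884881326177046
118 245 1 3.3037681764268614 0.15140260071429038 0.00042444721813397757
far end [0.78376571 0.20358524 0.03      ]
eye (array([0.46489546, 0.25736324, 0.05653496]), [np.float64(0.0006889972612236373), np.float64(0.0006889972612237101)]) [0.4646763  0.25630579 0.058     ]
paddle top rear edge [0.46214105 0.21111333 0.105     ] [0.46626933 0.15786005 0.105     ]
pin top [0.53857401 0.00999332 0.09      ] flange [0.53796534 0.00955287 0.064     ]
```

Request:
send_rows:
  slide:
    - [-20, -21, 0]
    - [-40, -43, 0]
    - [-60, -64, 0]
    - [-80, -86, 0]
    - [-100, -107, 0]
    - [-120, -129, 0]
    - [-140, -150, 0]
    - [-158, -172, 0]
  roll: [0, 0, 0, 0, 0, 0, 0, 0]
  claw: [0, 0, 0, 0, 0, 0, 0, 0]
  force: 40

```text
t: 0.82
eef_pos: [0.3403, 0.4015, 0.2312]
tool_rot: [0.0, 0.197, 0.98, -0.0]
contact_force: [0.7, -0.1, 0.7]
gripper_width: -0.006
grasp_force: 0.0
```

Request:
send_rows:
  slide:
    - [-20, -21, 0]
    - [-40, -43, 0]
    - [-60, -64, 0]
    - [-80, -86, 0]
    - [-100, -107, 0]
    - [-120, -129, 0]
    - [-140, -150, 0]
    - [-158, -172, 0]
  roll: [-3.2, -6.4, -9.6, -12.8, -16, -19.2, -22.4, -25.7]
  claw: [0, 0, 0, 0, 0, 0, 0, 0]

```text
t: 1.48
eef_pos: [0.4196, 0.1821, 0.2313]
tool_rot: [0.0, -0.028, 1.0, 0.0]
contact_force: [1.1, -0.5, -0.0]
gripper_width: 0.001
grasp_force: 0.0
```

```bash
cat >> h.py <<'E'
from scipy.spatial.transform import Rotation as Ro
def st():
    o=bot.get_obs();q=o['tool_rot'];R=Ro.from_quat([*q[1:],q[0]]).as_matrix()
    print('t',round(o['t'],2),'p',np.round(o['eef_pos'],4),'phi_y',round(np.degrees(np.arctan2(R[1,1],R[0,1])),2),'tilt',np.round(R[2],3),'F',np.round(o['contact_force'],1),'w',round(o['gripper_width'],3),'g',o['grasp_force']);return np.array(o['eef_pos']),R
def to(X):
    p,R=st();print('slide mm',np.round(R.T@(np.array(X)-p)*1000,1))
E
python3 - <<'E'
from h import *
st();snap('wrist','w1')
E
```

```text
t 1.48 p [0.4196 0.1821 0.2313] phi_y 93.17 tilt [-0.  0. -1.] F [ 1.1 -0.5 -0. ] w 0.001 g 0.0
```

View pics/w1.png

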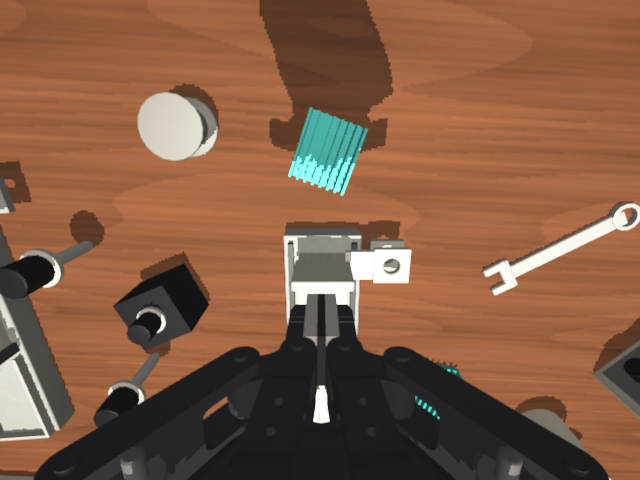

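The wrist view shows the eye hole at (391,265). The push plate's top rear edge runs from about (292,282) to (357,282), with the rear face above it. A turquoise look-alike lies behind it, low on the table.

```bash
python3 - <<'E'
from h import *
print('eye',tri([('w1',(391,265)),('top0',(191.5,265.2)),('scene0',(460,253.3))]),onz('w1',(391,265),.058),onz('w1',(391.5,265),.05))
print(onz('w1',(292,282),.105),onz('w1',(357,282),.105))
print('fins',onz('w1',(293,175),.025),onz('w1',(345,195),.025))
print(ray('w1',(1,1))[0])
E
```

```text
eye (array([0.46399349, 0.25711936, 0.05547136]), [np.float64(0.0013693695793112266), np.float64(0.0010045316432869351), np.float64(0.001239899930086936)]) [0.46190704 0.25545269 0.058     ] [0.46504695 0.2579461  0.05      ]
[0.46419055 0.15917331 0.105     ] [0.46096012 0.2160592  0.105     ]
fins [0.38186519 0.15126851 0.025     ] [0.39939555 0.20604591 0.025     ]
[0.33649645 0.1772776  0.37456109]
```

```bash
python3 - <<'E'
from h import *
to([.425,.184,.075]);c=np.array([.463,.1865,.075]);u=np.array([np.cos(np.radians(3.17)),np.sin(np.radians(3.17)),0])
print('then push line lateral at .425:',.1865-.038*u[1]/u[0])
E
```

```text
t 1.53 p [0.4209 0.1761 0.2312] phi_y 93.0 tilt [-0.    -0.003 -1.   ] F [ 0.8 -4.1  0.2] w -0.004 g 0.0
slide mm [ -4.4   8.1 156.2]
then push line lateral at .425: 0.18439542853117283
```

Request:
send_rows:
  slide:
    - [-1, 0, 20]
    - [-2, 1, 40]
    - [-3, 1, 60]
    - [-4, 2, 80]
    - [-5, 2, 100]
    - [-5, 2, 120]
    - [-5, 2, 140]
    - [-5, 2, 156]
  roll: [0, 0, 0, 0, 0, 0, 0, 0]
  claw: [0, 0, 0, 0, 0, 0, 0, 0]

```text
t: 2.2
eef_pos: [0.4235, 0.1858, 0.0739]
tool_rot: [-0.0, -0.026, 1.0, -0.0]
contact_force: [0.7, 0.8, -0.0]
gripper_width: 0.002
grasp_force: 0.0
```

Request:
send_rows:
  slide:
    - [-5, 0, 0]
    - [-10, 0, 0]
    - [-15, 0, 0]
    - [-20, 0, 0]
    - [-25, 0, 0]
    - [-30, 0, 0]
    - [-35, 0, 0]
    - [-40, 0, 0]
  roll: [0, 0, 0, 0, 0, 0, 0, 0]
  claw: [0, 0, 0, 0, 0, 0, 0, 0]

```text
t: 2.87
eef_pos: [0.4635, 0.188, 0.0753]
tool_rot: [-0.001, -0.027, 1.0, -0.0]
contact_force: [-3.2, -0.4, 1.6]
gripper_width: 0.003
grasp_force: 2.0
```

Request:
send_rows:
  slide:
    - [-8, 0, 0]
    - [-16, 0, 0]
    - [-24, 0, 0]
    - [-32, 0, 0]
    - [-40, 0, 0]
    - [-48, 0, 0]
    - [-56, 0, 0]
    - [-63, 0, 0]
  roll: [0, 0, 0, 0, 0, 0, 0, 0]
  claw: [0, 0, 0, 0, 0, 0, 0, 0]

```text
t: 3.53
eef_pos: [0.5249, 0.1912, 0.0746]
tool_rot: [-0.003, -0.027, 1.0, -0.0]
contact_force: [-9.6, 0.1, 3.8]
gripper_width: 0.003
grasp_force: 4.5
```

Request:
send_rows:
  slide:
    - [-1, 0, 0]
    - [-2, 0, 0]
    - [-3, 0, 0]
    - [-4, 0, 0]
    - [-5, 0, 0]
    - [-6, 0, 0]
    - [-7, 0, 0]
    - [-8, 0, 0]
  roll: [0, 0, 0, 0, 0, 0, 0, 0]
  claw: [0, 0, 0, 0, 0, 0, 0, 0]

```text
t: 4.2
eef_pos: [0.5322, 0.1916, 0.0746]
tool_rot: [-0.003, -0.027, 1.0, -0.0]
contact_force: [-9.3, -0.4, 3.8]
gripper_width: -0.001
grasp_force: 4.6
```

Request:
send_rows:
  slide:
    - [-1, 0, 0]
    - [-2, 0, 0]
    - [-3, 0, 0]
    - [-4, 0, 0]
    - [-5, 0, 0]
    - [-6, 0, 0]
    - [-6, 0, 0]
    - [-6, 0, 0]
  roll: [0, 0, 0, 0, 0, 0, 0, 0]
  claw: [0, 0, 0, 0, 0, 0, 0, 0]

```text
t: 4.87
eef_pos: [0.5383, 0.192, 0.0746]
tool_rot: [-0.003, -0.027, 1.0, -0.0]
contact_force: [-9.4, -0.0, 3.0]
gripper_width: 0.003
grasp_force: 4.3
```

Request:
send_rows:
  slide:
    - [-1, 0, 0]
    - [-1, 0, 0]
    - [-2, 0, 0]
    - [-2, 0, 0]
    - [-3, 0, 0]
    - [-3, 0, 0]
    - [-3, 0, 0]
    - [-3, 0, 0]
  roll: [0, 0, 0, 0, 0, 0, 0, 0]
  claw: [0, 0, 0, 0, 0, 0, 0, 0]

```text
t: 5.53
eef_pos: [0.5412, 0.1921, 0.0745]
tool_rot: [-0.003, -0.027, 1.0, -0.0]
contact_force: [-9.7, 0.4, 4.5]
gripper_width: 0.001
grasp_force: 4.4
```

Not at the stop yet: there is no sharp rise in force.

Request:
send_rows:
  slide:
    - [-1, 0, 0]
    - [-2, 0, 0]
    - [-3, 0, 0]
    - [-3, 0, 0]
    - [-4, 0, 0]
    - [-4, 0, 0]
    - [-4, 0, 0]
    - [-4, 0, 0]
  roll: [0, 0, 0, 0, 0, 0, 0, 0]
  claw: [0, 0, 0, 0, 0, 0, 0, 0]

```text
t: 6.2
eef_pos: [0.5423, 0.1921, 0.0739]
tool_rot: [-0.006, -0.027, 1.0, -0.001]
contact_force: [-15.4, -0.4, 7.7]
gripper_width: 0.002
grasp_force: 8.0
```

```bash
python3 - <<'E'
from h import *
st();snap('top','top1');st()
t=cv2.imread('pics/top1.png');cv2.imwrite('pics/c2.png',cv2.resize(t[100:290,160:280],(480,600*19*480//(480*600) if 0 else 590)))
E
```

```text
t 6.2 p [0.5423 0.1921 0.0739] phi_y 93.1 tilt [ 0.011 -0.002 -1.   ] F [-15.4  -0.4   7.7] w 0.002 g 8.003447502851486
t 6.25 p [0.5423 0.1921 0.0739] phi_y 93.1 tilt [ 0.011 -0.002 -1.   ] F [-15.4  -0.    7.2] w -0.001 g 7.997203767299652
```

View pics/c2.png

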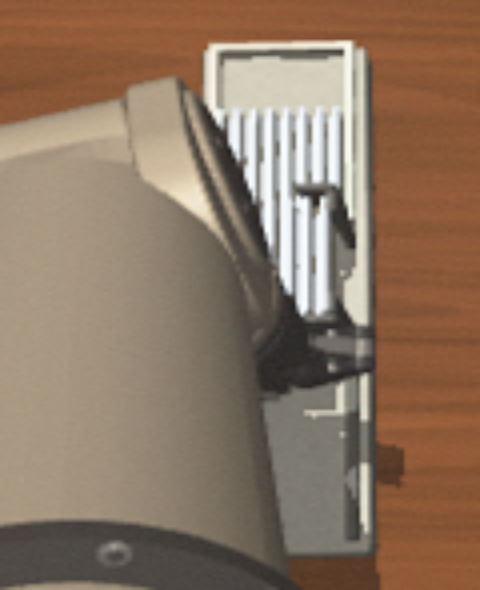

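The heat sink has emerged onto the tray at the crop's top. The force rose from 9.5 to 15.4 N over 1 mm of travel, so the slide is at its stop. I'll press slightly to be sure, then retreat.

Request:
send_rows:
  slide:
    - [-1, 0, 0]
    - [-2, 0, 0]
    - [-3, 0, 0]
    - [-3, 0, 0]
    - [-3, 0, 0]
    - [0, 0, 0]
    - [8, 0, 0]
    - [16, 0, 0]
  roll: [0, 0, 0, 0, 0, 0, 0, 0]
  claw: [0, 0, 0, 0, 0, 0, 0, 0]

```text
t: 6.92
eef_pos: [0.5287, 0.1911, 0.0737]
tool_rot: [-0.003, -0.027, 1.0, -0.001]
contact_force: [-6.6, 0.9, -2.1]
gripper_width: 0.0
grasp_force: 3.2
```

Request:
send_rows:
  slide:
    - [12, 0, 0]
    - [24, 0, 0]
    - [36, 0, 0]
    - [48, 0, 0]
    - [60, 0, 0]
    - [72, 0, 0]
    - [84, 0, 0]
    - [96, 0, 0]
  roll: [0, 0, 0, 0, 0, 0, 0, 0]
  claw: [0, 0, 0, 0, 0, 0, 0, 0]

```text
t: 7.58
eef_pos: [0.4363, 0.1864, 0.0754]
tool_rot: [0.001, -0.026, 1.0, 0.0]
contact_force: [0.0, -0.4, 0.1]
gripper_width: 0.002
grasp_force: 0.0
```

Request:
send_rows:
  slide:
    - [6, 0, 0]
    - [6, 0, -20]
    - [6, 0, -40]
    - [6, 0, -65]
    - [6, 0, -90]
    - [6, 0, -115]
    - [6, 0, -140]
    - [6, 0, -155]
  roll: [0, 0, 0, 0, 0, 0, 0, 0]
  claw: [0, 0, 0, 0, 0, 0, 0, 0]

```text
t: 8.25
eef_pos: [0.4319, 0.1866, 0.2334]
tool_rot: [0.002, -0.026, 1.0, 0.001]
contact_force: [-0.4, 0.6, -0.7]
gripper_width: 0.002
grasp_force: 0.0
```

```bash
python3 - <<'E'
from h import *
to([.50,.01,.231]);snap('wrist','w2');snap('scene','scene2')
E
```

```text
t 8.25 p [0.4319 0.1866 0.2334] phi_y 92.98 tilt [-0.004  0.002 -1.   ] F [-0.4  0.6 -0.7] w 0.002 g 0.0
slide mm [ -58.8 -179.9    2.2]
```

View pics/scene2.png

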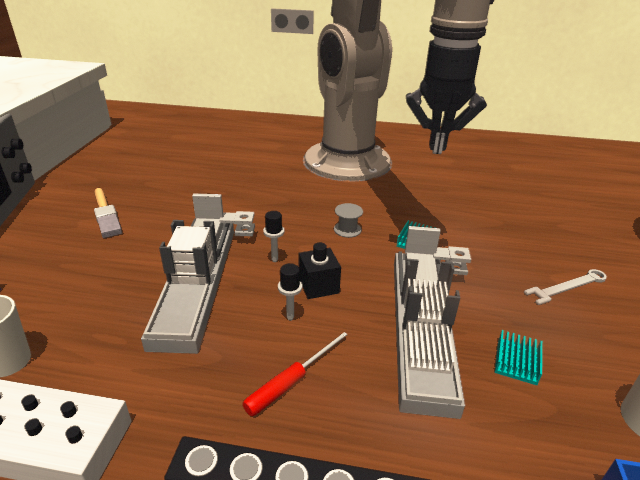

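The scene view shows a heat sink out on the tray at about (430,345). The slide is fully back, with its plate at (423,240), same as before. The other dispenser is untouched. Now the pin.

Request:
send_rows:
  slide:
    - [-17, -23, 0]
    - [-35, -46, 0]
    - [-52, -69, 0]
    - [-70, -92, 0]
    - [-87, -115, 0]
    - [-104, -138, 0]
    - [-122, -161, 0]
    - [-139, -184, 0]
  roll: [-2, -4, -6, -8, -10, -12, -14, -15]
  claw: [0.5, 0.5, 0.5, 0.5, 0.5, 0.5, 0.5, 0.5]
  force: 40

```text
t: 9.02
eef_pos: [0.5795, 0.0083, 0.2292]
tool_rot: [-0.0, -0.157, 0.988, -0.0]
contact_force: [0.2, 0.2, 0.1]
gripper_width: 0.501
grasp_force: 0.0
```

Request:
send_rows:
  slide:
    - [0, 0, 0]
    - [0, 0, 0]
    - [0, 0, 0]
    - [0, 0, 0]
    - [0, 0, 0]
    - [0, 0, 0]
    - [0, 0, 0]
    - [0, 0, 0]
  roll: [0, 0, 0, 0, 0, 0, 0, 0]
  claw: [0.5, 0.5, 0.5, 0.5, 0.5, 0.5, 0.5, 0.5]

```text
t: 9.68
eef_pos: [0.5784, 0.0102, 0.2304]
tool_rot: [0.0, -0.157, 0.988, 0.0]
contact_force: [-0.1, -0.5, 0.0]
gripper_width: 0.493
grasp_force: 0.0
```

```bash
python3 - <<'E'
from h import *
st();snap('wrist','w3');st()
a=cv2.imread('pics/w3.png');t=cv2.imread('pics/top0.png')[205:255,295:348];s=cv2.imread('pics/scene0.png')[238:300,295:345]
cv2.imwrite('pics/m3.png',np.hstack([a[:,:480] if 0 else cv2.resize(a,(640,480)),np.vstack([cv2.resize(t,(160,151),interpolation=2),cv2.resize(s,(160,198),interpolation=2),np.zeros((131,160,3),np.uint8)])]))
E
```

```text
t 9.68 p [0.5784 0.0102 0.2304] phi_y 108.06 tilt [-0.  0. -1.] F [-0.1 -0.5  0. ] w 0.493 g 0.0
t 9.73 p [0.5785 0.0101 0.2304] phi_y 108.05 tilt [-0.  0. -1.] F [ 0.4  0.3 -0.2] w 0.504 g 0.0
```

View pics/m3.png

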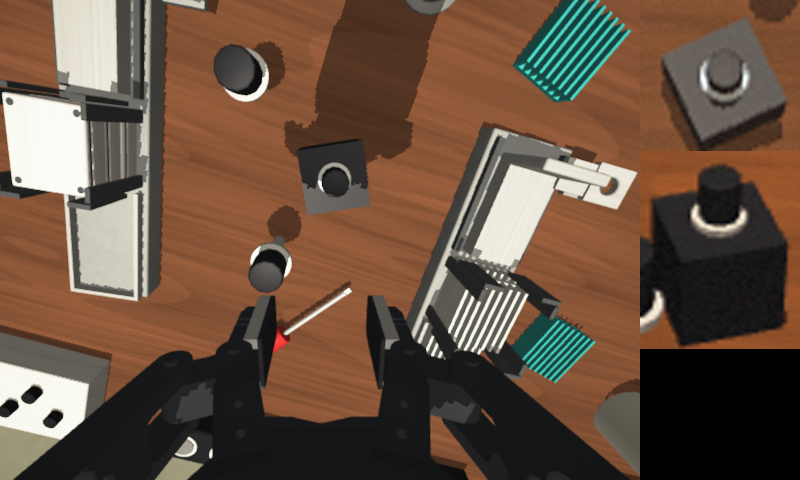

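The wrist view shows the parked pin at (335,181), with loose pins at (238,68) and (267,268), both clear of the planned closing line. I'll fit the flange ring in three views.

```bash
python3 - <<'E'
from h import *
L=[]
for f,x,y,r in(('w3',335,181,24),('top0',323,230,14),('scene0',320,253,17)):
    im=cv2.imread(f'pics/{f}.png')[y-r:y+r+1,x-r:x+r+1];hsv=cv2.cvtColor(im,cv2.COLOR_BGR2HSV)
    m=((hsv[:,:,2]>120)&(hsv[:,:,1]<70)).astype(np.uint8)
    n,l,s,c=cv2.connectedComponentsWithStats(m);m=(l==1+np.argmax(s[1:,4])).astype(np.uint8)
    h=cv2.convexHull(np.vstack(cv2.findContours(m,0,1)[0]))
    e=cv2.fitEllipse(h);(ex,ey)=e[0];p=(ex+x-r,ey+y-r);L.append((f,p));print(f,np.round(p,1),np.round(e[1],1),m.sum(),onz(f,p,.064))
print(tri(L),tri(L[:2]),tri([L[0],L[2]]))
for z,p in((.1,(267,272)),(.1,(238,65))):print('loose',onz('w3',p,z))
X=tri(L)[0];to([X[0],X[1],.065])
E
```

```text
w3 [333.7 178.8] [32.3 33.7] 219 [0.53579285 0.00889203 0.064     ]
top0 [322.2 230.2] [13.7 17.5] 63 [0.53747968 0.01107078 0.064     ]
scene0 [319.1 257.9] [12.1 16.6] 64 [0.53832419 0.00940803 0.064     ]
(array([0.53683636, 0.0097516 , 0.06290059]), [np.float64(0.0011853737498737523), np.float64(0.0015564724895425542), np.float64(0.0005535086121579137)]) (array([0.53740167, 0.01015884, 0.05905203]), [np.float64(0.0013367411627757619), np.float64(0.0013367411627757285)]) (array([0.53599847, 0.00905122, 0.06222636]), [np.float64(2.0166308055130046e-05), np.float64(2.016630805507221e-05)])
loose [ 0.62688944 -0.02348569  0.1       ]
loose [ 0.47557559 -0.08654625  0.1       ]
t 9.73 p [0.5785 0.0101 0.2304] phi_y 108.05 tilt [-0.  0. -1.] F [ 0.4  0.3 -0.2] w 0.504 g 0.0
slide mm [ 39.8  12.6 165.4]
```

Request:
send_rows:
  slide:
    - [20, 6, 10]
    - [40, 12, 30]
    - [40, 12, 55]
    - [40, 12, 80]
    - [40, 12, 105]
    - [40, 12, 130]
    - [40, 12, 145]
    - [40, 12, 155]
  roll: [0, 0, 0, 0, 0, 0, 0, 0]
  claw: [0.5, 0.5, 0.5, 0.5, 0.5, 0.5, 0.5, 0.5]

```text
t: 10.4
eef_pos: [0.5358, 0.0089, 0.0735]
tool_rot: [-0.001, -0.157, 0.988, 0.0]
contact_force: [-0.2, 0.4, -0.3]
gripper_width: 0.497
grasp_force: 0.0
```

Request:
send_rows:
  slide:
    - [0, 0, 3]
    - [0, 0, 6]
    - [0, 0, 9]
    - [0, 0, 9]
    - [0, 0, 9]
    - [0, 0, 9]
    - [0, 0, 9]
    - [0, 0, 9]
  roll: [0, 0, 0, 0, 0, 0, 0, 0]
  claw: [0.5, 0.5, 0.5, 0.5, 0.2, 0.2, 0.1, 0.1]
  force: 40

```text
t: 11.07
eef_pos: [0.5374, 0.0088, 0.0672]
tool_rot: [0.001, -0.157, 0.988, 0.0]
contact_force: [-1.3, -0.1, 6.5]
gripper_width: 0.263
grasp_force: 39.1
```

Request:
send_rows:
  slide:
    - [0, 0, 0]
    - [0, 0, 0]
    - [0, 0, 0]
    - [0, 0, 0]
    - [0, 0, 0]
    - [0, 0, 0]
    - [0, 0, 0]
    - [0, 0, 0]
  roll: [0, 0, 0, 0, 0, 0, 0, 0]
  claw: [0, 0, 0, 0, 0, 0, 0, 0]

```text
t: 11.73
eef_pos: [0.5374, 0.0088, 0.0672]
tool_rot: [0.001, -0.157, 0.988, 0.0]
contact_force: [-1.4, -0.5, 6.0]
gripper_width: 0.262
grasp_force: 39.1
```

Request:
send_rows:
  slide:
    - [0, 0, -5]
    - [0, 0, -15]
    - [0, 0, -30]
    - [0, 0, -50]
    - [0, 0, -70]
    - [0, 0, -90]
    - [0, 0, -110]
    - [0, 0, -130]
  roll: [0, 0, 0, 0, 0, 0, 0, 0]
  claw: [0, 0, 0, 0, 0, 0, 0, 0]

```text
t: 12.4
eef_pos: [0.5366, 0.0087, 0.198]
tool_rot: [0.0, -0.157, 0.988, 0.0]
contact_force: [-0.4, 0.1, -0.7]
gripper_width: 0.264
grasp_force: 39.2
```

```bash
python3 - <<'E'
from h import *
to([.464,.2565,.195])
snap('wrist','w4');print(proj('w4',np.array([.5365,.0089,.137])),proj('w4',np.array([.5365,.0089,.193])))
E
```

```text
t 12.4 p [0.5366 0.0087 0.198 ] phi_y 108.01 tilt [-0. -0. -1.] F [-0.4  0.1 -0.7] w 0.264 g 39.198453426361084
slide mm [ -7.6 258.1   3. ]
[320.76400488 264.3707619 ] [320.72871471 307.1532122 ]
```

View pics/w4.png

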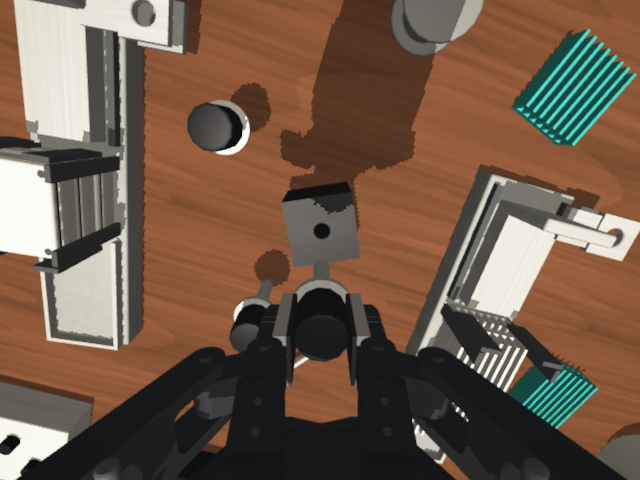

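The pin is held upright. Its lower end is at (321,265), exactly where predicted, and the empty block hole is at (321,231). Next I carry it over the eye.

Request:
send_rows:
  slide:
    - [-1, 32, 0]
    - [-2, 64, 0]
    - [-3, 97, 0]
    - [-4, 129, 0]
    - [-5, 161, 0]
    - [-6, 193, 0]
    - [-7, 226, 0]
    - [-8, 258, 0]
  roll: [7, 14, 21, 28, 35, 42, 49, 56]
  claw: [0, 0, 0, 0, 0, 0, 0, 0]

```text
t: 13.12
eef_pos: [0.4638, 0.2581, 0.1969]
tool_rot: [0.0, 0.328, 0.945, 0.0]
contact_force: [0.3, 0.2, -0.8]
gripper_width: 0.263
grasp_force: 39.2
```

Request:
send_rows:
  slide:
    - [0, 0, 10]
    - [0, 0, 20]
    - [0, 0, 30]
    - [0, 0, 40]
    - [0, 0, 45]
    - [0, 0, 45]
    - [0, 0, 45]
    - [0, 0, 45]
  roll: [0, 0, 0, 0, 0, 0, 0, 0]
  claw: [0, 0, 0, 0, 0, 0, 0, 0]

```text
t: 13.78
eef_pos: [0.4651, 0.2562, 0.1516]
tool_rot: [0.0, 0.326, 0.945, 0.0]
contact_force: [-0.7, -0.7, -0.6]
gripper_width: 0.263
grasp_force: 39.2
```

```bash
python3 - <<'E'
from h import *
p,R=st();snap('wrist','w5')
print('tip',proj('w5',p+[0,0,-.0592]),'eye',proj('w5',np.array([.464,.2565,.058])))
cv2.imwrite('pics/c5.png',cv2.resize(cv2.imread('pics/w5.png')[150:350,200:440],(720,600),interpolation=2))
E
```

```text
t 13.78 p [0.4651 0.2562 0.1516] phi_y 51.96 tilt [-0.  0. -1.] F [-0.7 -0.7 -0.6] w 0.263 g 39.23689663410187
tip [322.35955252 264.74545517] eye [321.59699018 245.80146022]
```

View pics/c5.png

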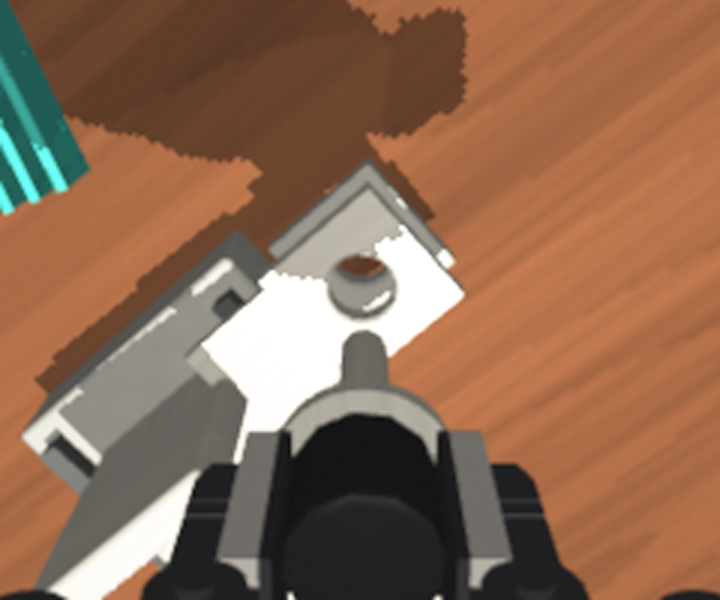

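In the crop, the eye mouth is centred at (362,287), which is image (320.7,245.7). The pin tip is centred at about x = 321.2, with its near edge at row 260. Both agree with the prediction.

```bash
python3 - <<'E'
from h import *
e=onz('w5',(320.7,245.7),.058);tip=onz('w5',(321.3,264.7),.0924);print(e,tip,'tip->eye',e-tip)
p,R=st();print(np.round(R.T@(e-tip)*1000,1));to([.464,.2565,.1516])
E
```

```text
[0.46352759 0.25602378 0.058     ] [0.46468388 0.25563601 0.0924    ] tip->eye [-0.00115629  0.00038776 -0.0344    ]
t 13.83 p [0.4651 0.2564 0.1518] phi_y 51.98 tilt [-0.     0.001 -1.   ] F [ 0.4  0.2 -0.6] w 0.268 g 39.236955642700195
[ 1.2 -0.4 34.4]
t 13.83 p [0.4651 0.2564 0.1518] phi_y 51.98 tilt [-0.     0.001 -1.   ] F [ 0.4  0.2 -0.6] w 0.268 g 39.236955642700195
slide mm [ 0.9 -0.6  0.2]
```

Request:
send_rows:
  slide:
    - [1, -0.5, 5]
    - [1, -0.5, 12]
    - [1, -0.5, 20]
    - [1, -0.5, 28]
    - [1, -0.5, 35]
    - [1, -0.5, 42]
    - [1, -0.5, 46]
    - [1, -0.5, 50]
  roll: [0, 0, 0, 0, 0, 0, 0, 0]
  claw: [0, 0, 0, 0, 0, 0, 0, 0]

```text
t: 14.5
eef_pos: [0.4634, 0.2567, 0.1006]
tool_rot: [-0.0, 0.325, 0.946, -0.0]
contact_force: [-0.2, 0.2, -0.7]
gripper_width: 0.266
grasp_force: 39.2
```

Request:
send_rows:
  slide:
    - [0, 0, 5]
    - [0, 0, 10]
    - [0, 0, 15]
    - [0, 0, 20]
    - [0, 0, 25]
    - [0, 0, 29]
    - [0, 0, 32]
    - [0, 0, 34]
  roll: [0, 0, 0, 0, 0, 0, 0, 0]
  claw: [0, 0, 0, 0, 0, 0, 0, 0]

```text
t: 15.17
eef_pos: [0.4634, 0.2568, 0.0668]
tool_rot: [-0.0, 0.325, 0.946, -0.0]
contact_force: [0.1, 0.4, -0.7]
gripper_width: 0.26
grasp_force: 39.2
```

No contact force and only about 1.6 mm left. I'll release gently and retreat upward.

Request:
send_rows:
  slide:
    - [0, 0, 0]
    - [0, 0, 0]
    - [0, 0, 0]
    - [0, 0, 0]
    - [0, 0, 0]
    - [0, 0, 0]
    - [0, 0, 0]
    - [0, 0, 0]
  roll: [0, 0, 0, 0, 0, 0, 0, 0]
  claw: [0.3, 0.35, 0.4, 0.45, 0.45, 0.45, 0.45, 0.45]

```text
t: 15.83
eef_pos: [0.4635, 0.2569, 0.0674]
tool_rot: [0.0, 0.325, 0.946, 0.0]
contact_force: [-0.3, 0.4, -1.0]
gripper_width: 0.45
grasp_force: 0.0
```

Request:
send_rows:
  slide:
    - [0, 0, -5]
    - [0, 0, -15]
    - [0, 0, -30]
    - [0, 0, -50]
    - [0, 0, -75]
    - [0, 0, -100]
    - [0, 0, -125]
    - [0, 0, -150]
  roll: [0, 0, 0, 0, 0, 0, 0, 0]
  claw: [0.45, 0.45, 0.45, 0.45, 0.45, 0.45, 0.45, 0.45]

```text
t: 16.5
eef_pos: [0.4635, 0.2566, 0.2196]
tool_rot: [0.0, 0.326, 0.946, 0.0]
contact_force: [-0.2, 0.1, 0.2]
gripper_width: 0.45
grasp_force: 0.0
```

```bash
python3 - <<'E'
from h import *
st();snap('wrist','w6');snap('scene','scene6')
a=cv2.resize(cv2.imread('pics/w6.png'),(400,300));b=cv2.resize(cv2.imread('pics/scene6.png')[200:410,370:490][:,:],(343,600),interpolation=2)
c=cv2.resize(cv2.imread('pics/w6.png')[190:310,240:400],(400,300),interpolation=2)
cv2.imwrite('pics/m6.png',np.hstack([np.vstack([a,c]),b]))
E
```

```text
t 16.5 p [0.4635 0.2566 0.2196] phi_y 52.0 tilt [-0.     0.001 -1.   ] F [-0.2  0.1  0.2] w 0.45 g 0.0
```

View pics/m6.png

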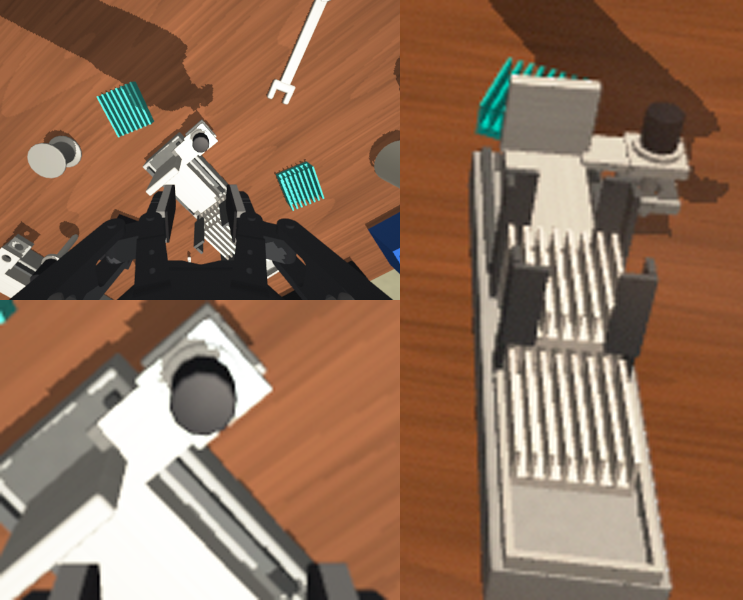

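The pin's flange sits flat on the eye and the pin is upright. The heat sink is on the tray, the slide is back, and the robot is clear of everything.

```bash
python3 -c "
from station import bot
print(bot.hand_in())"
```

```text
the job is handed in; nothing more can be done
None
```

I pushed the heat-sink slide to its stop: one heat sink came out onto its tray and the slide sprang back. The locking pin is in the eye up to its flange, the other dispenser was not touched, and the job was handed in at about 16.6 s.

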